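# Shut the salt box and snap its latch lever over

## Robot

A 6-joint arm with a two-finger parallel gripper is mounted at the origin on the work surface. World frame = base frame: x ahead of the robot, y to its left, z up, the work surface at z = 0. Lengths are in m, angles in rad, forces in N, time in s.
With the tool pointing down it reaches from about 0.275 to 0.975 m from the base axis. Payload 8.4 kg.
Tool frame: the origin (TCP) lies between the finger pads; the fingertips stand arm.tips_ahead ahead of it and the grasp point (between the pads) lies 2 mm behind it (arm.tips_ahead is the distance from the TCP to the fingertips, in m); z points along the fingers, y is the direction in which the jaws open and shut (so a half turn about z gives the same grasp; the last joint's range is limited). The gripper opens to 92 mm and grips with 3 to 60 N. Pads are 20 mm wide; open, the fingers measure 128 mm over their backs; the gripper's body (75 mm by 189 mm) begins 69 mm behind the grasp point.
Start: joints at [-1.318, 0.353, 1.633, -0, 1.155, -0.002], TCP at [0.158, -0.605, 0.232] pointing down, gripper open.
Joint ranges: [-2.63, 2.63], [-0.92, 2.1], [0.06, 2.66], [-1.3, 4.44], [0, 2.69], [-3.02, 3.02]. Speed limits (rad/s): [2.22, 2.22, 2.79, 3.14, 3.14, 3.14].

## Interface

Orientations are given as [roll, pitch, yaw] about the fixed x, y, z axes, in that order (R = Rz(yaw) Ry(pitch) Rx(roll)).
In Python, from station import sensors, optics, job, arm gives the robot as it stands.
- The arm moves only by the shell command python3 -m crank 'ROWS' [FORCE]. ROWS is JSON, a list that holds one entry, the list of rows, each a list of 5 numbers: the shift along the world's x, y, z in m, then the turn about the world's z in rad, then the opening in per cent of the stroke, from 0 (shut) to 100 (fully open). In form: [[[dx, dy, dz, spin, claw], ...]]. A call has 1 to 12 rows; each row shifts and turns the commanded pose from where the row before left it; what a row does not reach is not made up. A row lasts 1/12 s, in which the tool goes at most 41.7 mm and 7.16 degrees, less where a joint would pass 70% of its speed; a pose out of reach is approached as far as the arm can. A call with a gripper value outside its range is refused whole. The fingers move at their own pace and stop on an object; FORCE is the grip in N (left out, the last holds). Time passes only in rows, so rows that do not move let the fingers close. It gives the time, the measured TCP pose, the force and the opening at its end, in the units of the state.
- sensors.get_obs(): the state, without advancing time (a new reading comes with each control period).
- optics.capture(name): name is "side" or "top"; returns the picture (400x640x3 uint8, red, green, blue); there is no depth.
- optics.camera_model(name): a dict with "vfov" (degrees; the focal length in pixels is half the picture's height over the tangent of half this angle, whatever the lens; pixels are square), "cx", "cy" (the principal point, pixels), "R" (3x3) and "t" (3): a world point X has camera coordinates R X + t. Camera axes: x right, y down, z forward; pixel columns grow to the right and rows downward; lengths in m; the calibration is good to about 2 mm. A picture is of the moment at which its call begins. camera_model takes no time and is no camera call.
- job.finish_job(): hands the job in, once; it reports no verdict.
The state is a dict: "time_s": time; "joint_pos": joint angles; "joint_velocities": joint speeds; "effort": joint torques, N m; "tool_pos": TCP position; "tcp_rot": TCP orientation; "contact_force": force on the tool from outside, world axes, zero at the start; "ft_torque": the same for the moment, N m; "width": finger opening in m.
Only numpy, scipy, OpenCV 4.12 (cv2) and the standard library are available. Lean on these libraries where they do the work, as an engineer would, in place of code of your own. Each camera call takes 0.05 s, during which the arm holds its last target.

## Task

The bamboo salt box on the black shelf has been left open. With your fingertips, push its sliding lid fully shut, and then push the red-knobbed latch lever on the box's front rim up and over past upright, so that it snaps down across the lid behind the ridge. Only push: lift nothing, leave the box where it stands and do not disturb the other things on the shelf.

Things in the scene. Friction and masses are not known exactly. Their poses are not given: they have to be found in the camera images.
- saltbox: Loose bamboo salt box, 1.4 to 2.1 kg, standing on the shelf (shelf top about 120 mm above the worktop). 110 mm along its x, 180 mm along its y, 78 mm high to its long rims. Origin: centre of its underside. x: from the front long side (nearest the robot, where the latch lever is) to the back; y: along the box, the direction in which the lid slides open (robot's left, turned by up to about 0.45 rad); z up. Pushed sideways with more than about 8 N it may slide.
- lid (a joint): Travel of the sliding lid in m: 0 = fully shut against a hard stop, growing as the lid slides along the box's +y, at most 0.11. Starts 0.05 to 0.085 open, sticking out of the box's +y end. Takes about 2 N to slide and stays where it is left. The lid is a flat bamboo panel 92 mm wide (x) and 172 mm long (y), its top face 4 mm below the long rims.
- ridge (a point): Centre of the dark bamboo finger ridge on the lid, which moves with the lid: a bar 50 mm along box x, 12 mm along box y, standing 20 mm above the lid's top face (16 mm above the rims); this point lies 10 mm above the lid's top face. Push its +y face towards the box's -y to shut the lid. With the lid shut it is at box (0, -30, 84) mm.
- lever (a joint): Angle of the latch lever in rad about the box's +y axis: 0 = unlatched, leaning 0.70 rad outwards from upright (towards the box's -x); 0.70 = upright; 2.25 = latched, lying nearly level across the lid towards box +x, just on the +y side of the ridge. An over-centre spring holds it at either end stop; its dead centre is upright, and once pushed past that (0.8 or so) it snaps on to 2.25 by itself. The push needed at the knob is about 1 N. Starts at 0.
- lever_knob (a point): Centre of the red ball, 16 mm across, at the end of the latch lever, 48 mm from the lever's pivot. The lever is a steel rod 8 mm thick.
- lever_pivot (a point): Pivot of the latch lever, fixed to the box at box (-51, -13, 88) mm, 10 mm above the front rim; between two 3 mm steel cheeks 24 mm apart over all, which rise 6 mm above it.
- timer: Bystander: chrome kitchen timer dial, 68 mm across, 45 mm high, loose. Origin: centre of its underside.
- jar: Bystander: closed yellow jar, 68 mm across, 88 mm high, loose. Origin: centre of its underside.
- separator: Bystander: clear plastic egg separator, a cup 76 mm across and 24 mm high with a tab reaching 69 mm from its centre, loose. Origin: centre of its underside.
- spoonrest: Bystander: blue ceramic leaf-shaped spoon rest, 120 by 70 mm, 12 mm high, loose. Origin: centre of its underside.
Mind the look-alikes: they are no part of the job. Leave any green look-alike of the saltbox alone.

How it is judged:
By the outcome, as a careful person would: the job done as asked, in the order asked, and still so for the second after the job is handed in, with the robot touching nothing.
It also fails if it takes over 43 s, if anything falls off the work surface, if the arm or the gripper's body presses on something with over 40 N, if the wrist force passes 120 N, or if a joint passes its speed limit or range.

## Working session

There is one attempt and no reset: what is moved stays moved. The work goes in short steps, Python scripts to look and compute and a shell command to move; the robot and the scene stay as the last step left them, time stands still between calls to the robot, and variables do not carry over. Pictures are saved under pics/ and viewed, and the job is handed in when it is done.

```bash
ls; mkdir -p pics
python3 - <<'E'
from station import sensors, optics, job, arm
import cv2
print(arm.tips_ahead, sensors.get_obs())
for n in("side","top"):
    im=optics.capture(n); cv2.imwrite(f"pics/{n}0.png",im[:,:,::-1]); print(n,optics.camera_model(n))
E
```

```text
pics
0.017 {'time_s': 0.0, 'joint_pos': array([-1.31843432e+00,  3.53671246e-01,  1.63409773e+00, -2.08515205e-05,
        1.15519543e+00, -2.41311352e-03]), 'joint_velocities': array([ 0.00040142,  0.00184174, -0.00200049,  0.00161577, -0.00201352,
        0.00036786]), 'effort': array([ 7.08252046e-04, -5.93849802e+01, -3.34219050e+01,  6.98240963e-02,
        2.35565950e-02, -1.26459836e-04]), 'tool_pos': array([ 0.15738977, -0.60438911,  0.23086483]), 'tcp_rot': array([-3.14022086e+00,  1.57547058e-05,  2.54783563e-01]), 'contact_force': array([-0.59211868,  0.11007547, -0.32220361]), 'ft_torque': array([-0.00907714, -0.00168976,  0.02064016]), 'width': 0.0919389356714328}
side {'vfov': 44.37501106694123, 'cx': 313.89385899040496, 'cy': 194.56810940644593, 'R': array([[-0.94507213, -0.3261199 , -0.02201112],
       [-0.19815309,  0.6251849 , -0.75490344],
       [ 0.25995005, -0.70907662, -0.65546649]]), 't': array([0.45345437, 0.1825436 , 1.21783856])}
top {'vfov': 47.13099282369694, 'cx': 319.9955883263133, 'cy': 197.3394930706346, 'R': array([[ 1.80220463e-02, -9.99837437e-01, -5.52257885e-04],
       [-9.95361889e-01, -1.78891648e-02, -9.45234722e-02],
       [ 9.44982268e-02,  2.25320284e-03, -9.95522480e-01]]), 't': array([0.05206799, 0.488293  , 1.1812792 ])}
```

View pics/side0.png

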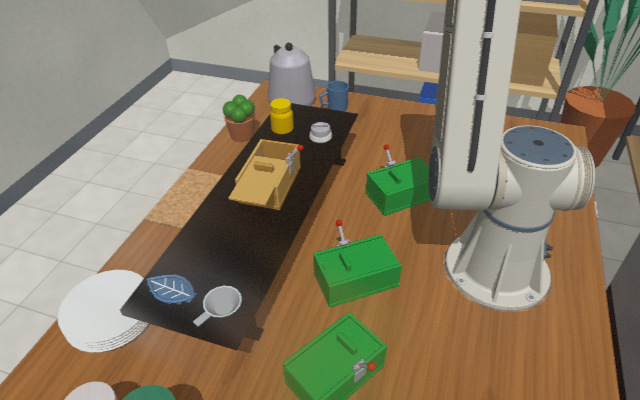

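View pics/top0.png

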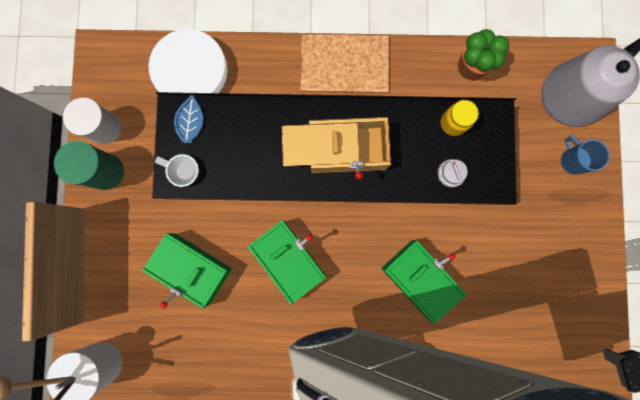

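The bamboo box is near (345,145) in the top view and (268,172) in the side view. Its lid sticks out to the left (world +y) and the red knob is at (359,175) top. I'll enlarge both views.

Run:
```python
import cv2
a=cv2.imread("pics/top0.png")[105:190,270:400]; b=cv2.imread("pics/side0.png")[130:215,220:320]
cv2.imwrite("pics/tz.png",cv2.resize(a,None,fx=6,fy=6,interpolation=cv2.INTER_CUBIC))
cv2.imwrite("pics/sz.png",cv2.resize(b,None,fx=7,fy=7,interpolation=cv2.INTER_CUBIC))
```

```text
(no output)
```

View pics/tz.png

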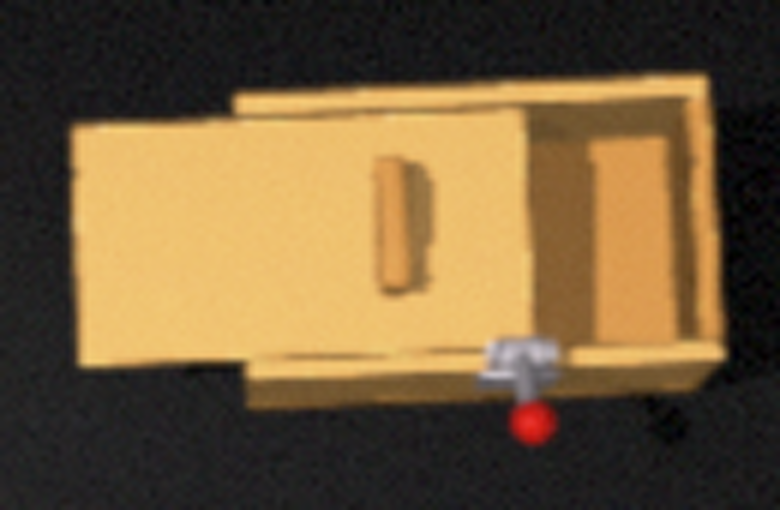

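View pics/sz.png

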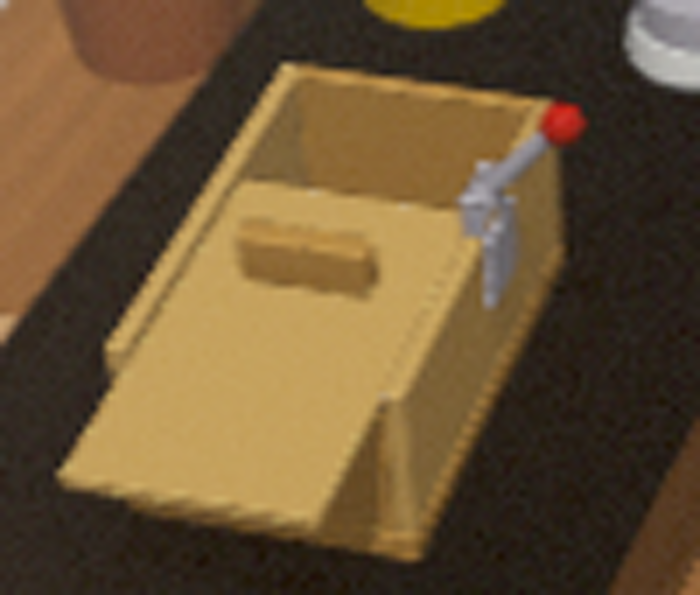

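The zooms show the rim corners clearly in both views. In the top zoom they are at (234,93), (708,76), (723,355) and (246,372), with the knob at (533,423). In the side zoom they are at (108,352), (288,65), (550,100) and (395,398), with the knob at (563,123).

```bash
cat > h.py <<'E'
import numpy as np
from station import sensors, optics
def ray(n,p):
    m=optics.camera_model(n); f=200/np.tan(np.radians(m['vfov']/2))
    R=np.array(m['R']);c=-R.T@np.array(m['t'])
    d=R.T@np.array([(p[0]-m['cx'])/f,(p[1]-m['cy'])/f,1]); return c,d/np.linalg.norm(d)
def onz(n,p,z):
    c,d=ray(n,p); return c+d*(z-c[2])/d[2]
def tri(p,q):
    a,d=ray("top",p);b,e=ray("side",q)
    s=np.linalg.lstsq(np.c_[d,-e],b-a,rcond=None)[0]
    x,y=a+d*s[0],b+e*s[1]; return (x+y)/2,np.linalg.norm(x-y)
def tz(p): return (270+(p[0]+.5)/6-.5,105+(p[1]+.5)/6-.5)
def sz(p): return (220+(p[0]+.5)/7-.5,130+(p[1]+.5)/7-.5)
E
python3 - <<'E'
from h import *
np.set_printoptions(precision=4,suppress=True)
T=dict(bL=(234,93),bR=(708,76),fR=(723,355),fL=(246,372),knob=(533,423),lid_bL=(72,125),lid_fL=(80,367),lid_bR=(526,108))
S=dict(bL=(108,350),bR=(288,65),fR=(550,100),fL=(395,398),knob=(563,123),lid_bL=(62,475),lid_fL=(315,522),lid_bR=(245,182))
for k in T:
    z=.198 if k[0] in 'bf' else .194
    print(k,tri(tz(T[k]),sz(S[k])),onz("top",tz(T[k]),z),onz("side",sz(S[k]),z))
for p in [(375,157),(403,157),(380,290),(408,290)]: print(onz("top",tz(p),.214))
E
```

```text
bL (array([0.6479, 0.0897, 0.1945]), np.float64(0.0002885556693933751)) [0.6471 0.0897 0.198 ] [0.6454 0.0935 0.198 ]
bR (array([ 0.6586, -0.091 ,  0.1932]), np.float64(0.0006822475467875804)) [ 0.6569 -0.0904  0.198 ] [ 0.6557 -0.0847  0.198 ]
fR (array([ 0.5515, -0.0965,  0.1952]), np.float64(0.0025764868945181685)) [ 0.5497 -0.0965  0.198 ] [ 0.5513 -0.0927  0.198 ]
fL (array([0.5415, 0.0833, 0.1943]), np.float64(0.001712542170649286)) [0.54  0.083 0.198] [0.5404 0.0874 0.198 ]
knob (array([ 0.5168, -0.0213,  0.2431]), np.float64(0.0016556295106132418)) [ 0.5232 -0.0256  0.194 ] [ 0.5435 -0.0854  0.194 ]
lid_bL (array([0.6352, 0.1515, 0.1916]), np.float64(0.00010107694128586996)) [0.6346 0.1513 0.194 ] [0.6336 0.1538 0.194 ]
lid_fL (array([0.5434, 0.1466, 0.1911]), np.float64(0.003049225715894226)) [0.5415 0.1458 0.194 ] [0.5435 0.1497 0.194 ]
lid_bR (array([ 0.6462, -0.022 ,  0.1885]), np.float64(0.0007545319086041439)) [ 0.6444 -0.0217  0.194 ] [ 0.643  -0.0153  0.194 ]
[0.6194 0.036  0.214 ]
[0.6196 0.0256 0.214 ]
[0.5691 0.0334 0.214 ]
[0.5693 0.023  0.214 ]
```

The box centre is about (0.599, -0.0035) with yaw about 0.057. The shelf top is near 0.118, and the ridge is about 63 mm open. First I lift, close the fingers and travel.

```bash
python3 -m crank '[[[0,0,0.035,-0.05,0],[0,0,0.035,-0.05,0],[0,0,0.035,-0.05,0],[0.018,0.028,0,-0.05,0],[0.018,0.028,0,0,0],[0.018,0.028,0,0,0],[0.018,0.028,0,0,0],[0.018,0.028,0,0,0],[0.018,0.028,0,0,0],[0.018,0.028,0,0,0],[0.018,0.028,0,0,0],[0.018,0.028,0,0,0]]]' 20; python3 -m crank '[[[0.018,0.028,0,0,0],[0.018,0.028,0,0,0],[0.018,0.028,0,0,0],[0.018,0.028,0,0,0],[0.018,0.028,0,0,0],[0.018,0.028,0,0,0],[0.018,0.028,0,0,0],[0.018,0.028,0,0,0],[0.018,0.028,0,0,0],[0.018,0.028,0,0,0],[0.018,0.028,0,0,0],[0.018,0.028,0,0,0]]]'
```

```text
time_s: 1.1
tool_pos: [0.3199, -0.3512, 0.3364]
tcp_rot: [-3.141, 0.0, 0.054]
contact_force: [1.0, -0.6, -0.0]
width: 0.014
time_s: 2.1
tool_pos: [0.536, -0.0152, 0.3363]
tcp_rot: [3.142, 0.0, 0.055]
contact_force: [0.3, -1.0, 0.3]
width: 0.0003
```

```bash
python3 -m crank '[[[0.02,0.029,0,0,0],[0.02,0.029,0,0,0],[0.0187,0.0286,0,0,0],[0,0,-0.03,0,0],[0,0,-0.03,0,0],[0,0,-0.03,0,0],[0,0,-0.02,0,0],[0,0,0,0,0],[0,0,0,0,0]]]'
python3 - <<'E'
from station import optics
import cv2
a=optics.capture("top")[85:205,250:420];b=optics.capture("side")[100:215,200:340]
cv2.imwrite("pics/t1.png",cv2.resize(a,None,fx=4,fy=4)[:,:,::-1]);cv2.imwrite("pics/s1.png",cv2.resize(b,None,fx=5,fy=5)[:,:,::-1])
E
```

```text
time_s: 2.85
tool_pos: [0.5936, 0.0697, 0.2258]
tcp_rot: [3.141, 0.003, 0.055]
contact_force: [0.1, -0.2, 1.1]
width: 0.0004
```

View pics/s1.png

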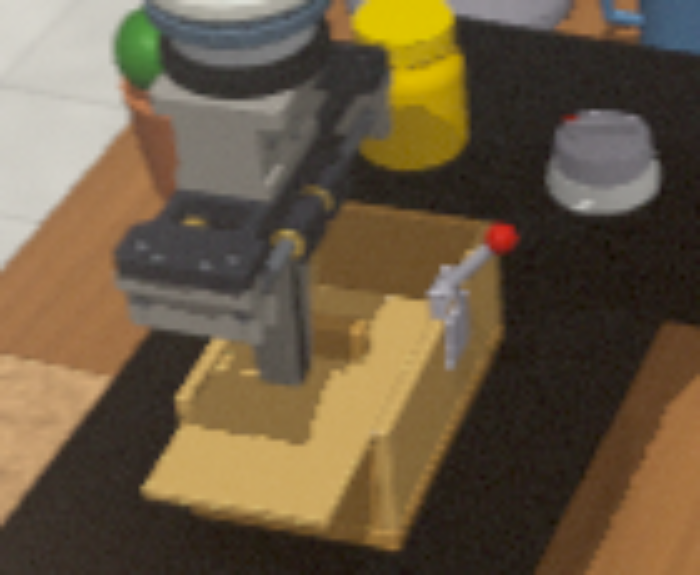

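View pics/t1.png

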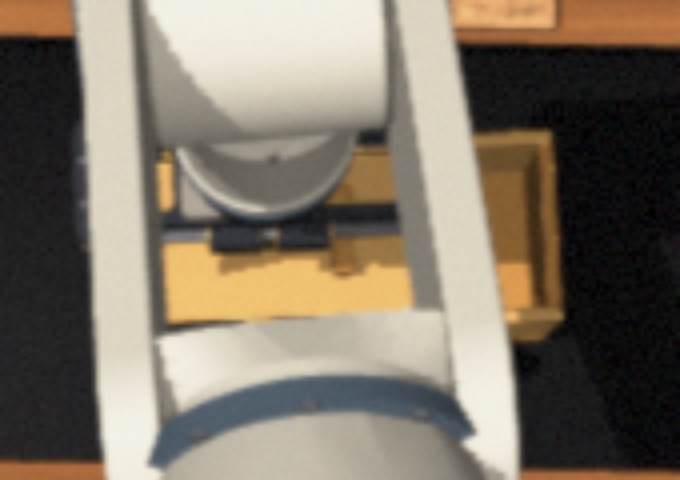

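The fingers stand above the lid on the +y side of the ridge (ridge right of the finger at side-zoom (350,340)), with nothing touched. Next I lower 10 mm and push gently towards -y.

```bash
python3 -m crank '[[[0,0,-0.005,0,0],[0,0,-0.005,0,0],[0,0,0,0,0],[0,-0.004,0,0,0],[0,-0.004,0,0,0],[0,-0.003,0,0,0],[0.0002,-0.003,0,0,0],[0.0002,-0.003,0,0,0],[0.0002,-0.003,0,0,0],[0.0002,-0.003,0,0,0]]]'
python3 -m crank '[[[0.0002,-0.003,0,0,0],[0.0002,-0.003,0,0,0],[0.0002,-0.003,0,0,0],[0.0002,-0.003,0,0,0]]]'
```

```text
time_s: 3.78
tool_pos: [0.5951, 0.0466, 0.2167]
tcp_rot: [-3.141, -0.0, 0.055]
contact_force: [-0.3, 1.2, 1.1]
width: 0.0003
time_s: 4.12
tool_pos: [0.5958, 0.0346, 0.2166]
tcp_rot: [-3.141, 0.0, 0.055]
contact_force: [-0.3, 1.8, 0.7]
width: 0.0004
```

```bash
python3 -m crank '[[[0.0002,-0.003,0,0,0],[0.0002,-0.003,0,0,0],[0.0002,-0.003,0,0,0],[0.0002,-0.003,0,0,0],[0.0002,-0.003,0,0,0],[0.0002,-0.003,0,0,0],[0.0002,-0.003,0,0,0],[0.0002,-0.003,0,0,0],[0.0002,-0.003,0,0,0]]]'
python3 - <<'E'
from station import optics
import cv2
b=optics.capture("side")[100:215,200:340]
cv2.imwrite("pics/s2.png",cv2.resize(b,None,fx=5,fy=5)[:,:,::-1])
E
```

```text
time_s: 4.87
tool_pos: [0.5976, 0.0075, 0.2165]
tcp_rot: [-3.142, 0.0, 0.055]
contact_force: [-1.6, 1.3, 1.2]
width: 0.0003
```

View pics/s2.png

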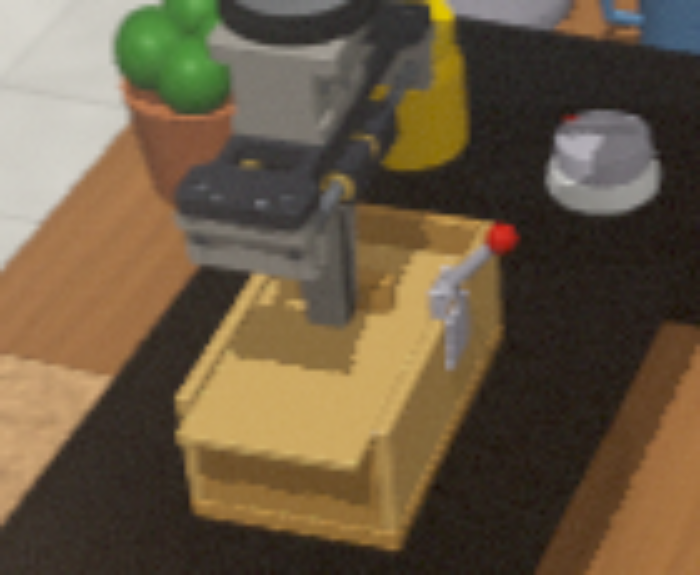

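The lid is following the finger and is nearly in. The knob is still at (503,238), so the box hasn't moved. I'll continue in small force-checked steps.

```bash
for i in 1; do python3 -m crank '[[[0.0001,-0.002,0,0,0],[0.0001,-0.002,0,0,0],[0.0001,-0.002,0,0,0],[0.0001,-0.002,0,0,0]]]'; done; python3 -m crank '[[[0,-0.001,0,0,0],[0,-0.001,0,0,0]]]'
```

```text
time_s: 5.25
tool_pos: [0.598, -0.0003, 0.2165]
tcp_rot: [-3.142, -0.0, 0.055]
contact_force: [-0.2, 0.8, 0.7]
width: 0.0006
time_s: 5.42
tool_pos: [0.5981, -0.0023, 0.2166]
tcp_rot: [-3.142, -0.0, 0.055]
contact_force: [-0.3, 1.4, -1.9]
width: 0.0007
```

```bash
python3 -m crank '[[[0,-0.001,0,0,0],[0,-0.001,0,0,0]]]';  python3 -m crank '[[[0,-0.001,0,0,0]]]'
```

```text
time_s: 5.58
tool_pos: [0.5982, -0.0043, 0.2166]
tcp_rot: [-3.142, -0.0, 0.055]
contact_force: [0.4, 0.6, -0.6]
width: 0.0007
time_s: 5.67
tool_pos: [0.5982, -0.0053, 0.2166]
tcp_rot: [3.142, -0.0, 0.055]
contact_force: [0.7, 1.5, -0.7]
width: 0.0006
```

```bash
python3 -m crank '[[[0,-0.001,0,0,0],[0,-0.001,0,0,0]]]';  python3 -m crank '[[[0,-0.001,0,0,0]]]'
python3 - <<'E'
from station import optics
import cv2
b=optics.capture("side")[100:215,200:340]
cv2.imwrite("pics/s3.png",cv2.resize(b,None,fx=5,fy=5)[:,:,::-1])
E
```

```text
time_s: 5.83
tool_pos: [0.5982, -0.0073, 0.2167]
tcp_rot: [3.142, -0.0, 0.055]
contact_force: [0.9, 2.0, -0.7]
width: 0.0005
time_s: 5.92
tool_pos: [0.5982, -0.0083, 0.2167]
tcp_rot: [3.142, -0.0, 0.055]
contact_force: [0.7, 1.5, 0.1]
width: 0.0004
```

View pics/s3.png

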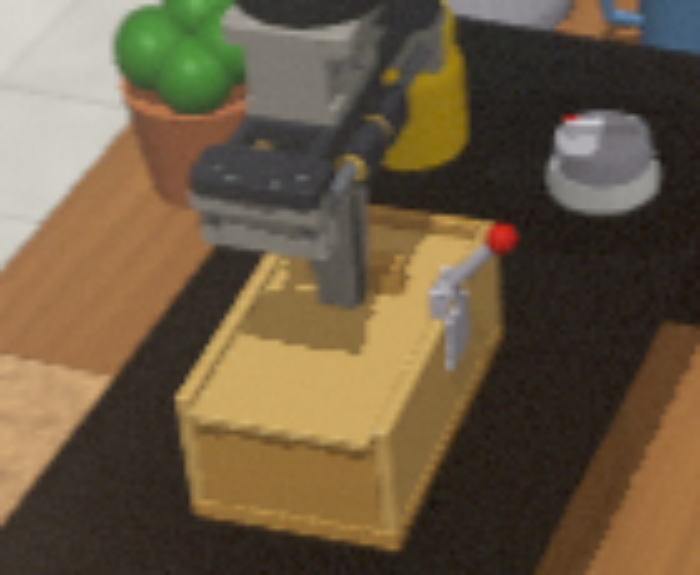

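The lid end is now nearly flush with the box's +y end, at (190,420)–(370,445). I'll creep on until the force rises.

```bash
for r in 1 ; do python3 -m crank '[[[0,-0.001,0,0,0]]]'|sed -n '2p;4p'; python3 -m crank '[[[0,-0.001,0,0,0]]]'|sed -n '2p;4p';python3 -m crank '[[[0,-0.0005,0,0,0]]]'|sed -n '2p;4p'; done
```

```text
tool_pos: [0.5982, -0.0093, 0.2167]
contact_force: [0.6, 0.7, 0.5]
tool_pos: [0.5982, -0.0103, 0.2167]
contact_force: [1.2, 2.0, 0.9]
tool_pos: [0.5981, -0.0108, 0.2167]
contact_force: [1.1, 1.9, 0.0]
```

```bash
python3 -m crank '[[[0,-0.0005,0,0,0]]]'|sed -n '2p;4p'; python3 -m crank '[[[0,-0.0005,0,0,0]]]'|sed -n '2p;4p'
```

```text
tool_pos: [0.5981, -0.0113, 0.2167]
contact_force: [0.8, 1.0, 0.5]
tool_pos: [0.5981, -0.0118, 0.2166]
contact_force: [0.6, 1.5, -1.0]
```

```bash
python3 -m crank '[[[0,-0.0005,0,0,0]]]'|sed -n '2p;4p'; python3 -m crank '[[[0,-0.0005,0,0,0]]]'|sed -n '2p;4p'; python3 -m crank '[[[0,-0.0005,0,0,0]]]'|sed -n '2p;4p'
```

```text
tool_pos: [0.5981, -0.0123, 0.2166]
contact_force: [1.0, 2.3, -0.7]
tool_pos: [0.5981, -0.0128, 0.2166]
contact_force: [0.9, 1.1, 0.9]
tool_pos: [0.5981, -0.0133, 0.2166]
contact_force: [1.0, 1.7, -0.5]
```

Run:
```python
from station import optics
import cv2
b=optics.capture("side")[110:215,220:310]
cv2.imwrite("pics/s4.png",cv2.resize(b,None,fx=5.5,fy=5.5,interpolation=cv2.INTER_CUBIC)[:,:,::-1])
```

```text
(no output)
```

View pics/s4.png

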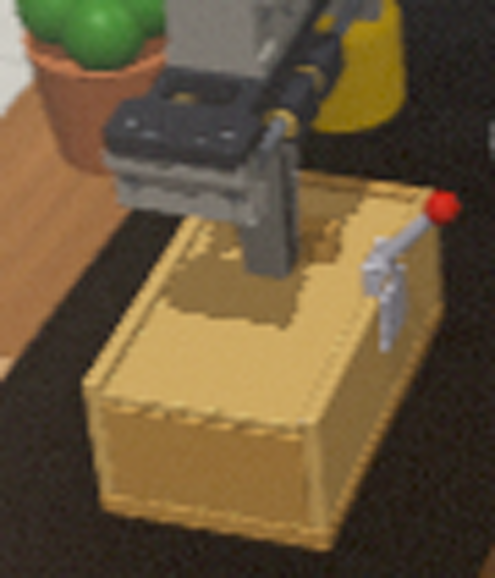

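The box corner is unmoved (side pixel (280,209.6), as before). The stop hasn't been reached yet, so I continue.

```bash
python3 -m crank '[[[0,-0.0005,0,0,0]]]'|sed -n '2p;4p'; python3 -m crank '[[[0,-0.0005,0,0,0]]]'|sed -n '2p;4p'; python3 -m crank '[[[0,-0.0005,0,0,0]]]'|sed -n '2p;4p'
```

```text
tool_pos: [0.598, -0.0137, 0.2166]
contact_force: [1.2, 4.2, 0.8]
tool_pos: [0.5981, -0.0138, 0.2166]
contact_force: [0.9, 6.2, 0.9]
tool_pos: [0.5981, -0.0138, 0.2166]
contact_force: [2.1, 8.1, 1.2]
```

```bash
python3 -m crank '[[[0,-0.0005,0,0,0]]]'|sed -n '2p;4p'; python3 -m crank '[[[0,-0.0005,0,0,0]]]'|sed -n '2p;4p'
```

```text
tool_pos: [0.5981, -0.0139, 0.2166]
contact_force: [1.3, 9.7, 1.3]
tool_pos: [0.5981, -0.014, 0.2166]
contact_force: [1.0, 10.7, 1.4]
```

The force rises at constant position, so the lid is at its stop. Now I back off, lift and look.

```bash
python3 -m crank '[[[0,0.004,0,0,0],[0,0.004,0,0,0],[0,0,0.025,0,0],[0,0,0.025,0,0],[0,0,0.025,0,0],[-0.028,-0.004,0,0,0],[-0.028,-0.004,0,0,0],[-0.028,-0.004,0,0,0],[-0.029,-0.004,0,0,0],[0,0,0,0,0]]]'
python3 - <<'E'
from station import optics
import cv2
a=optics.capture("top")[105:190,270:400];b=optics.capture("side")[130:215,220:320]
cv2.imwrite("pics/t5.png",cv2.resize(a,None,fx=6,fy=6,interpolation=cv2.INTER_CUBIC)[:,:,::-1]);cv2.imwrite("pics/s5.png",cv2.resize(b,None,fx=7,fy=7,interpolation=cv2.INTER_CUBIC)[:,:,::-1])
E
```

```text
time_s: 7.93
tool_pos: [0.4802, -0.0244, 0.2912]
tcp_rot: [3.141, 0.004, 0.055]
contact_force: [0.5, 0.2, -0.5]
width: 0.0006
```

View pics/t5.png

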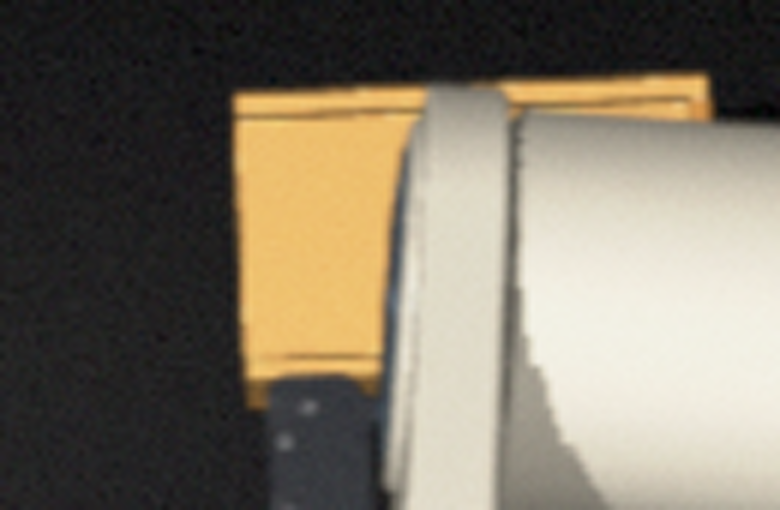

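View pics/s5.png

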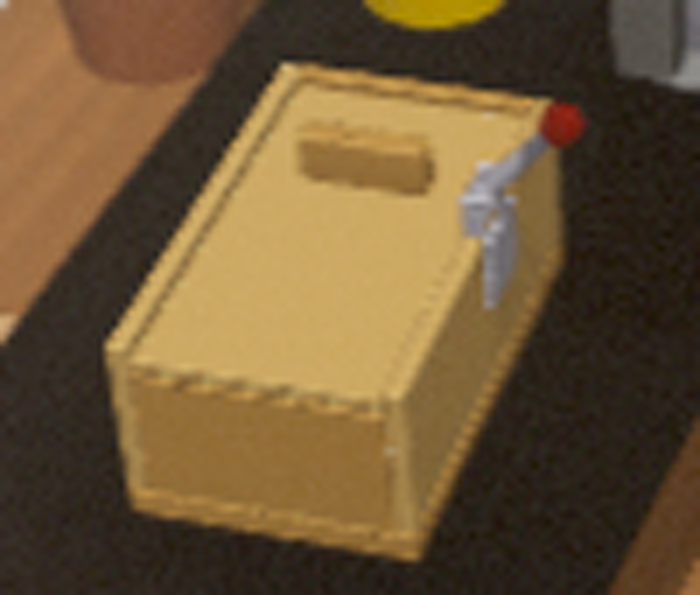

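The lid is flush all round, and the box corners and knob at (563,123) are unchanged. Next I lower in front of the knob and push it towards +x.

```bash
python3 -m crank '[[[0,0,-0.019,0,0],[0,0,-0.019,0,0],[0,0,0,0,0],[0.005,0.0003,0,0,0],[0.005,0.0003,0,0,0],[0.005,0.0003,0,0,0],[0.004,0.0002,0,0,0],[0.003,0.0002,0,0,0],[0.003,0.0002,0,0,0]]]'; python3 -m crank '[[[0.003,0.0002,0,0,0],[0.003,0.0002,0,0,0]]]'
python3 - <<'E'
from station import optics
import cv2
b=optics.capture("side")[100:215,200:340]
cv2.imwrite("pics/s6.png",cv2.resize(b,None,fx=5,fy=5)[:,:,::-1])
E
```

```text
time_s: 8.78
tool_pos: [0.5107, -0.0222, 0.254]
tcp_rot: [3.142, -0.001, 0.055]
contact_force: [-0.6, -0.2, 0.2]
width: 0.0006
time_s: 8.95
tool_pos: [0.5165, -0.0218, 0.2537]
tcp_rot: [3.142, -0.001, 0.055]
contact_force: [-1.3, 0.2, 0.8]
width: 0.0004
```

View pics/s6.png

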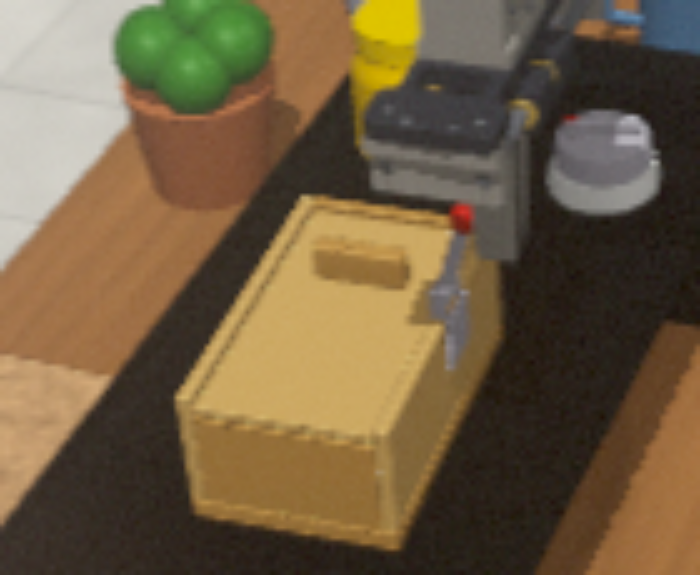

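The finger is raising the lever (knob now at (462,218)) and the box is unmoved. I keep pushing.

```bash
python3 -m crank '[[[0.003,0.0002,0,0,0],[0.003,0.0002,0,0,0],[0.003,0.0002,0,0,0],[0.003,0.0002,0,0,0],[0.003,0.0002,0,0,0],[0.003,0.0002,0,0,0],[0.003,0.0002,0,0,0]]]'; python3 -m crank '[[[0.003,0.0002,0,0,0],[0.003,0.0002,0,0,0],[0.002,0.0002,0,0,0],[0,0,0,0,0],[0,0,0,0,0]]]'
python3 - <<'E'
from station import optics
import cv2
b=optics.capture("side")[100:215,200:340]
cv2.imwrite("pics/s7.png",cv2.resize(b,None,fx=5,fy=5)[:,:,::-1])
E
```

```text
time_s: 9.58
tool_pos: [0.5374, -0.0204, 0.2536]
tcp_rot: [-3.142, -0.0, 0.055]
contact_force: [0.5, -0.2, 0.1]
width: 0.0007
time_s: 10.0
tool_pos: [0.545, -0.0198, 0.2535]
tcp_rot: [-3.142, 0.0, 0.055]
contact_force: [0.3, -0.3, -1.2]
width: 0.0004
```

View pics/s7.png

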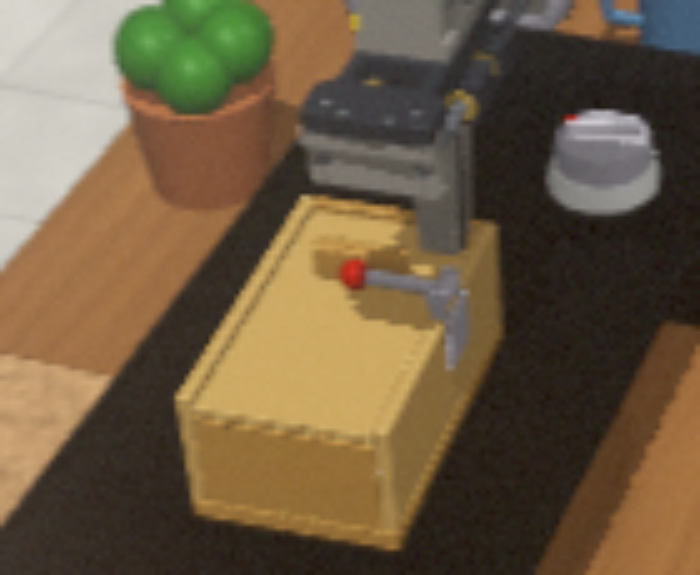

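The lever has snapped over: the knob is at (353,273), lying across the lid on the +y side of the ridge. I back off and check both views.

```bash
python3 -m crank '[[[-0.01,0,0.02,0,0],[-0.03,0,0.03,0,0],[-0.03,0,0.02,0,0],[-0.03,-0.01,0.02,0,0],[-0.025,-0.03,0,0,0],[-0.02,-0.035,0,0,0],[-0.02,-0.035,0,0,0],[-0.015,-0.035,0,0,0],[0,-0.035,0,0,0],[0,-0.035,0,0,0],[0,0,0,0,0],[0,0,0,0,0]]]'
python3 - <<'E'
from h import *
import cv2
ims={n:optics.capture(n) for n in("top","side")}
a=ims["top"];b=ims["side"]
cv2.imwrite("pics/t8f.png",a[:,:,::-1]);cv2.imwrite("pics/s8f.png",b[:,:,::-1])
cv2.imwrite("pics/t8.png",cv2.resize(a[105:190,270:400],None,fx=6,fy=6,interpolation=cv2.INTER_CUBIC)[:,:,::-1]);cv2.imwrite("pics/s8.png",cv2.resize(b[130:215,220:320],None,fx=7,fy=7,interpolation=cv2.INTER_CUBIC)[:,:,::-1])
c={}
for n,(y0,y1,x0,x1) in dict(top=(105,190,270,400),side=(130,215,220,320)).items():
    h=ims[n][y0:y1,x0:x1].astype(int); m=(h[...,0]>120)&(h[...,1]<70)&(h[...,2]<70)
    v,u=np.nonzero(m); c[n]=(u.mean()+x0,v.mean()+y0); print(n,len(u),c[n])
print("knob",tri(c["top"],c["side"]))
E
```

```text
time_s: 11.05
tool_pos: [0.365, -0.236, 0.3429]
tcp_rot: [-3.141, 0.0, 0.051]
contact_force: [0.1, 0.1, -0.6]
width: 0.0005
top 26 (np.float64(355.6923076923077), np.float64(142.1153846153846))
side 22 (np.float64(270.0), np.float64(154.22727272727272))
knob (array([ 0.59764028, -0.01716263,  0.20665002]), np.float64(0.003146010580543959))
```

View pics/t8.png

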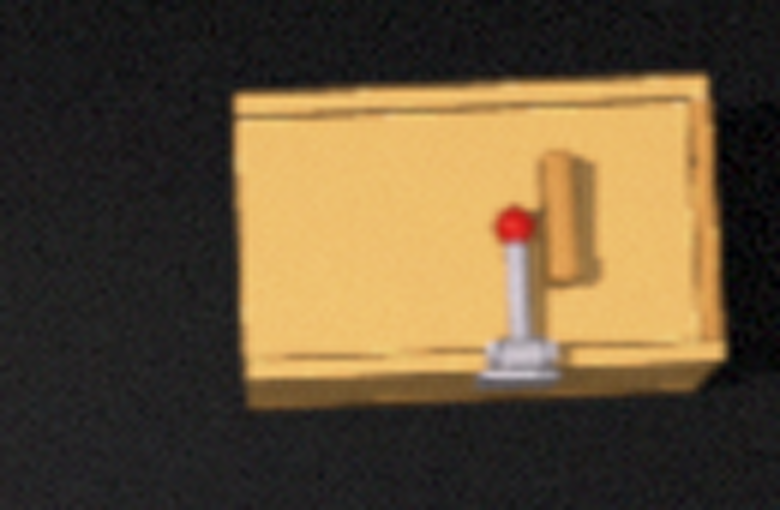

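View pics/s8.png

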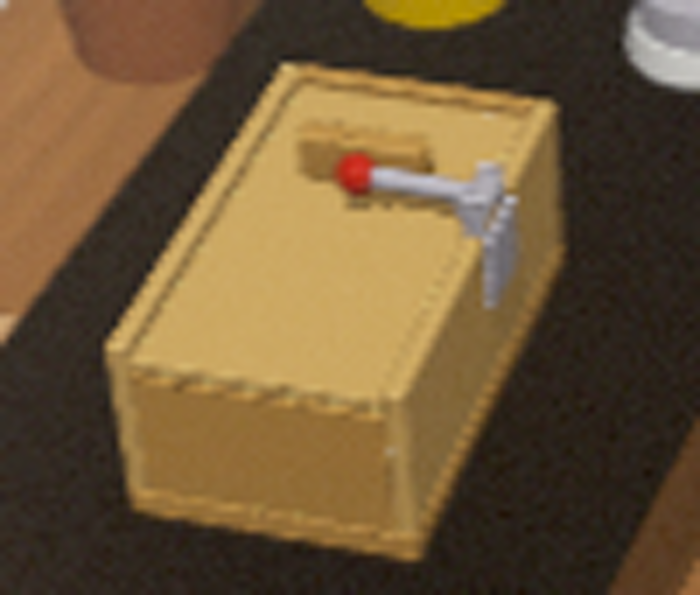

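View pics/t8f.png

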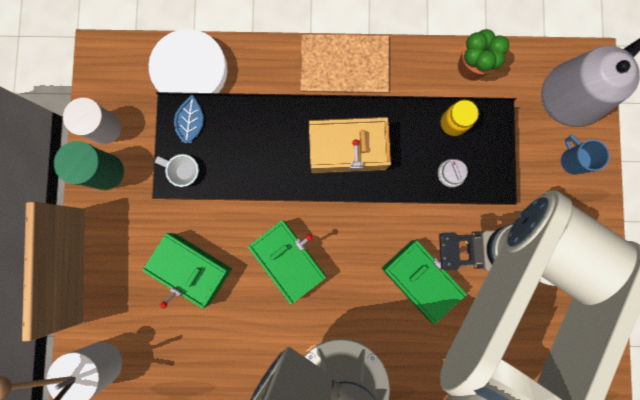

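The lid is flush and the lever lies across it beside the ridge. The triangulated knob height is 0.207, which fits 2.25 rad. The box corners and bystanders are where they were, and the arm is clear.

```bash
python3 -c "
from station import job; print(job.finish_job())"
```

```text
the job is handed in; nothing more can be done
None
```

The salt box is shut and latched, and I handed the job in at about 11 s of the 43 s allowed.

- **Lid:** I pushed the ridge towards the box's -y with closed fingertips until the tool stopped moving and the force rose to 10.7 N at the hard stop. In both camera views the lid is flush with the box.
- **Lever:** I then pushed the knob up past upright, and it snapped down across the lid on the +y side of the ridge. The knob triangulated at height 0.207 m, which matches the latched angle. The two camera rays disagreed by about 3 mm.
- **Everything else:** The 10.7 N at the stop was briefly above the roughly 8 N at which the box may slide. Even so, its corners are at the same pixels as before, to within about a pixel, so I saw no movement. The other things on the shelf look unmoved. The arm was clear of everything, with contact force near zero.

No check failed. The hand-in gives no verdict.

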